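# Prop leg down, hold the board frame upright

### The job

The framed circuit board is leaning on the bench supply with its prop leg folded up. Flip the leg down over centre until it sits against its stop, then grip the frame by its top rail, bring it upright where it stands, off the supply and with its lower rail flat and the leg's foot at the bench, and finish while still gripping the rail: the heavy board would tip back if let go, and I am about to probe it. Keep the hand off the circuit board and leave the other things on the bench where they are.

Things in the scene. Friction and masses are not known exactly. Their poses are not given: they have to be found in the camera images.
- frame: Aluminium frame, loose, 0.9 kg, leaning back 24 deg (top towards its -y) on the supply's edge. Upright: 170 long (x), 16 thick (y), 240 mm high (z). Origin: middle of the underside; z to the top rail, x to the side rail with the hub, y out of the leg's side. Stands on a rubber strip y -5..5 mm, so it tilts up about y=-5, z=0. Side rails 14 wide at x=-78, 78. Behind, parts reach y=-41 below z=110
- top_rail: The frame's top rail: aluminium bar 190 x 16 x 18 mm (along the frame's x, y, z), bare on both sides; grip it across its 16 mm. Origin at its centre, 231 mm above the frame's underside; axes as the frame's
- board: Green circuit board clamped in the frame with its parts, not to be touched; origin and axes are the frame's. It fills x -71..71, z 25..195 mm; the bare solder side faces +y at y=-3 mm, 11 mm behind the rails' front face; transformer, heat sink and capacitors are on the -y side
- leg (a joint): Angle of the prop leg, rad: 0 folded, pointing up along the side rail; 1.57 pointing out past the frame's +x end; 3.26 down on its stop, just past straight down. A spring in the hub pushes it away from dead centre at about 1.57: before that back to folded, after that on to the stop, with at most 0.1 N m (1 N at the foot)
- hub (a point): Pivot of the leg, at x=78, y=24, z=95 mm of the frame, in front of the side rail. The leg turns about an axis along (0, 0.961, 0.276) of the frame (right-hand rule), so folded it is parallel to the frame and down it splays 32 deg out to +y. Hub 26 mm across; a small spring strut runs from the hub 34 mm down the rail
- leg_foot (a point): Centre of the round end (radius 8 mm) of the leg's rubber foot, 102 mm from the hub. The leg is a straight steel rod 10 mm thick; the rubber sleeve is 16 mm thick over the last 20 mm. With the frame upright and flat and the leg down the foot is within 2 mm of the bench
- supply: Bench power supply, a fixed grey steel case 260 (x) x 120 (y) x 145 mm (z), origin at the centre of its underside; the frame leans on the top edge of its +y side
- pliers: Bystander: cream-handled pliers lying on the mat, 165 mm long along x, 12 mm high; origin near the middle, underneath
- tweezers: Bystander: dark tweezers lying on the mat, 130 mm long along x, 8 mm high
- solder_spool: Bystander: spool of solder standing on end, 52 mm across, 38 mm high, origin at the centre of its underside
- loupe: Bystander: black loupe, ring 60 mm across and 28 mm high at its origin, handle to 148 mm along +x
- multimeter: Bystander: hand multimeter lying flat, 160 x 78 x 40 mm
- spray_bottle: Bystander: small clear bottle, 44 mm across, 120 mm high
- esd_brush: Bystander: black brush lying along x

How it is judged:
On the way, in this order (a step that is already met when the one before it is completed fails the run):
1. the leg has been flipped over centre and sits on its stop (value of joint leg above 3.1 rad), for 0.2 s.
2. the frame is upright, clear of the supply and gripped by its top rail (angle between frame's own z axis and vertical below 0.09 rad and contact force between the fingers and top_rail above 3 N and contact force between frame and supply below 0.1 N), for 0.3 s.
At the end, for the whole second after the job is handed in: Last second: leg above 3.1 rad; frame within 0.08 rad of vertical, still, its underside centre under 6 mm high and within 60 mm of its start; centre of the leg's foot below 15 mm; frame off the supply; fingers on the top rail with over 3 N (value of joint leg above 3.1 rad and angle between frame's own z axis and vertical below 0.08 rad and height (world z) of frame below 0.006 m and height (world z) of leg_foot below 0.015 m and contact force between the fingers and top_rail above 3 N and contact force between frame and supply below 0.1 N and distance of frame from where it was at the start of the episode below 0.06 m and linear speed of frame below 0.03 m/s and angular speed of frame below 0.15 rad/s); the arm keeps its last pose, push and grip.
It fails at once if the circuit board is touched by the hand or arm with more than 1.5 N (contact force between any of the fingers, the arm and board above 1.5 N).
It fails at once if the frame is tipped over (angle between frame's own z axis and vertical above 0.7 rad).
It fails at once if a bystander is pushed more than 30 mm (distance of any of pliers, tweezers, solder_spool, loupe, multimeter, spray_bottle, esd_brush from where it was at the start of the episode above 0.03 m).
It also fails if it takes over 54 s, if anything falls off the work surface, if the arm or the gripper's body presses on something with over 40 N, if the wrist force passes 120 N, or if a joint passes its speed limit or range.

### The arm

A 7-joint arm with a two-finger parallel gripper is mounted at the origin on the work surface. World frame = base frame: x ahead of the robot, y to its left, z up, the work surface at z = 0. Lengths are in m, angles in rad, forces in N, time in s.
With the tool pointing down it reaches from about 0.4 to 0.85 m from the base axis. Payload 10.4 kg.
Tool frame: the origin (TCP) lies midway between the tips of the shut fingers; the grasp point (between the pads) lies 19 mm behind it; z points along the fingers, x is the direction in which the jaws open and shut, and the axes are right-handed (so a half turn about z gives the same grasp; the last joint's range is limited). The gripper opens to 85 mm and grips with 20 to 120 N. Pads are 22 mm wide; open, the fingers measure 114 mm over their backs; the gripper's body (76 mm by 85 mm) begins 54 mm behind the grasp point. The pads swing forward as they close: fully open they stand 13 mm farther back than shut.
Start: joints at [1.289, 0.332, -0.065, 1.46, 0.022, 1.35, -0.088], TCP at [0.16, -0.604, 0.231] pointing down, gripper open.
Joint ranges: [-2.6, 2.6], [-0.5, 2.12], [-1.47, 1.34], [0.16, 2.42], [-1.27, 4.41], [0.06, 2.06], [-2.6, 2.6]. Speed limits (rad/s): [2.22, 2.22, 2.79, 2.79, 3.14, 3.14, 3.14].

### API

Orientations are given as a unit quaternion [x, y, z, w].
In Python, from workcell import monitor, eyes, ticket, models gives the robot as it stands.
- The arm moves only by the tool servo_tool, never from a script. Its argument "motion" is a list of rows, each a list of 7 numbers: the opening, from 0 (shut) to 1 (fully open), then the shift along the tool's x, y, z in m, then the turn, a rotation vector about the tool's x, y, z in degrees. In form: [[fingers, tx, ty, tz, rx, ry, rz], ...]. A call has 1 to 20 rows; each row is the pose to reach, as a shift and turn from the pose commanded when the call began, along the tool's axes at that moment; what a row does not reach only later rows make up. A row lasts 1/8 s, in which the tool goes at most 62.5 mm and 10.7 degrees, less where a joint would pass 70% of its speed; a pose out of reach is approached as far as the arm can. A call with a gripper value outside its range is refused whole. The fingers move at their own pace and stop on an object; "grip_force" is the grip in N (left out, the last holds). Time passes only in rows, so rows that repeat a pose let the fingers close. It gives the time, the measured TCP pose, the force and the opening at its end, in the units of the state.
- monitor.get_obs(): the state, without advancing time (a new reading comes with each control period).
- eyes.camera(name): name is "scene" or "top" or "wrist"; returns (picture, depth): 420x560x3 uint8, blue, green, red; 420x560 float32, m along the optical axis (not along the pixel's ray), 0 where there is no reading.
- eyes.camera_info(name): a dict with "intrinsics" (3x3 intrinsics, pixels), "extrinsics" (4x4, takes a point from world to camera coordinates); the wrist camera has in their place "tool_from_camera" (4x4, takes a point from camera to tool coordinates, whose origin is the TCP and whose axes are the tool frame's). Camera axes: x right, y down, z forward; pixel columns grow to the right and rows downward; lengths in m; the calibration is good to about 2 mm. A picture is of the moment at which its call begins: read the wrist's pose just before it. camera_info takes no time and is no camera call.
- ticket.hand_in(): hands the job in, once; it reports no verdict.
Trained networks look in the newest picture that a camera, given by its name, has taken for a name from the list of things; names that differ only in an ending like _2 or _b are one class to them, and where a whole thing is asked for, a point or a joint stands for the part that bears it (a point fixed in the world has none). Each returns a list of dicts, best first, with "confidence" (0 to 1); they miss things now and then, are a little off and sometimes report something else, mostly with a low value. They report only what shows in the picture. A call takes as long as a camera call.
- models.boxes_of(camera, thing): "point" ([x, y, z] in m, in the coordinates of the camera as it stood for that picture, good to about 4 mm: the middle of the surface that is visible of it).
The state is a dict: "clock": time; "joint_pos": joint angles; "joint_velocities": joint speeds; "tau": joint torques, N m; "position": TCP position; "ee_rot": TCP orientation; "ft_force": force on the tool from outside, world axes, zero at the start; "torque": the same for the moment, N m; "grip_width": opening from 0.0 (shut) to 1.0 (fully open).
Only numpy, scipy, OpenCV 4.12 (cv2) and the standard library are available. Lean on these libraries where they do the work, as an engineer would, in place of code of your own. Each camera call takes 0.05 s, during which the arm holds its last target. There are 200 camera calls.

## Working session

There is one attempt and no reset: what is moved stays moved. The work goes in short steps, Python scripts to look and compute and a tool call to move; the robot and the scene stay as the last step left them, time stands still between calls to the robot, and variables do not carry over. Pictures are saved under pics/ and viewed, about 8 in all and at most 12, crops included, and the job is handed in when it is done.

Besides the shell and the picture viewer there is one more tool, called after ">>>" as name([rows], argument=value, ...), one row to a line, values as JSON. servo_tool: Moves the arm, as the interface text tells. Its arguments: {"type":"object","properties":{"motion":{"type":"array"},"grip_force":{"type":"number"}},"required":["motion"]}

```bash
mkdir -p pics
cat > h.py <<'E'
import numpy as np, cv2
from scipy.spatial.transform import Rotation as R
from workcell import monitor, eyes, ticket, models
np.set_printoptions(precision=4,suppress=True)
def obs():
    o=monitor.get_obs(); return o
def cam(n):
    if n=="wrist":
        o=obs(); i=eyes.camera_info(n); T=np.eye(4); T[:3,:3]=R.from_quat(o["ee_rot"]).as_matrix(); T[:3,3]=o["position"]
        W=T@np.array(i["tool_from_camera"])
    else:
        i=eyes.camera_info(n); W=np.linalg.inv(np.array(i["extrinsics"]))
    p,d=eyes.camera(n); return p,d,np.array(i["intrinsics"]),W
def cloud(d,K,W):
    v,u=np.mgrid[:d.shape[0],:d.shape[1]]
    P=np.stack([(u-K[0,2])/K[0,0]*d,(v-K[1,2])/K[1,1]*d,d],-1)
    Q=P@W[:3,:3].T+W[:3,3]; Q[d<=0]=np.nan; return Q
E
python3 - <<'E'
from h import *
ims=[]
for n in ["scene","top"]:
    p,d,K,W=cam(n); Q=cloud(d,K,W); np.savez(f"{n}0.npz",p=p,Q=Q); ims.append(p)
    print(n,"cam at",W[:3,3])
    for t in ["frame","top_rail","hub","leg_foot","leg","supply","board","pliers","tweezers","solder_spool","loupe","multimeter","spray_bottle","esd_brush"]:
        r=models.boxes_of(n,t)
        print(t,[(round(x["confidence"],2),(W[:3,:3]@x["point"]+W[:3,3]).round(3)) for x in r[:2]])
cv2.imwrite("pics/a.png",cv2.resize(np.hstack(ims),(800,300)))
cv2.imwrite("pics/scene0.png",ims[0]);cv2.imwrite("pics/top0.png",ims[1])
o=obs();print(o)
E
```

```text
scene cam at [ 0.8946 -0.688   1.3098]
frame [(0.85, array([ 0.445, -0.114,  0.22 ]))]
top_rail [(0.64, array([ 0.439, -0.127,  0.221]))]
hub [(0.73, array([ 0.448, -0.116,  0.219]))]
leg_foot [(0.39, array([0.456, 0.175, 0.013]))]
leg []
supply [(0.57, array([ 0.478, -0.18 ,  0.147]))]
board [(0.45, array([ 0.425, -0.103,  0.148])), (0.4, array([ 0.44 , -0.445,  0.017]))]
pliers [(0.76, array([0.454, 0.172, 0.011]))]
tweezers []
solder_spool [(0.57, array([0.346, 0.096, 0.04 ])), (0.32, array([ 0.447, -0.115,  0.22 ]))]
loupe [(0.74, array([0.599, 0.423, 0.021]))]
multimeter [(0.74, array([0.373, 0.442, 0.032]))]
spray_bottle [(0.96, array([ 0.589, -0.442,  0.079])), (0.57, array([ 0.502, -0.053,  0.159]))]
esd_brush [(0.9, array([ 0.441, -0.447,  0.019]))]
top cam at [0.2667 0.0289 1.5188]
frame [(0.59, array([ 0.43 , -0.08 ,  0.131]))]
top_rail [(0.8, array([ 0.434, -0.121,  0.223]))]
hub [(0.87, array([ 0.427, -0.078,  0.131]))]
leg_foot [(0.49, array([ 0.499, -0.041,  0.134]))]
leg [(0.61, array([ 0.496, -0.035,  0.136]))]
supply [(0.27, array([ 0.496, -0.036,  0.135]))]
board [
[... 326 characters left out ...]
([ 0.429, -0.081,  0.129]))]
multimeter [(0.86, array([0.365, 0.456, 0.036]))]
spray_bottle [(0.8, array([ 0.572, -0.425,  0.082]))]
esd_brush [(0.78, array([ 0.441, -0.438,  0.019]))]
{'clock': 1.5, 'joint_pos': array([ 1.2894,  0.3322, -0.0647,  1.4601,  0.0216,  1.3499, -0.0885]), 'joint_velocities': array([-0.0011, -0.0017,  0.0015, -0.0011,  0.0009,  0.0002,  0.    ]), 'tau': array([ -0.0015, -62.5228,   0.0487, -39.1831,   0.0166,   0.0021,
         0.0001]), 'position': array([ 0.16  , -0.6042,  0.2313]), 'ee_rot': array([ 0.7925, -0.6099,  0.    ,  0.    ]), 'ft_force': array([ 0.4124, -0.1777,  0.2736]), 'torque': array([ 0.0205, -0.0108,  0.0647]), 'grip_width': 1.0016118115598325}
```

Run:
```python
from h import *
t=np.load("top0.npz");p,Q=t["p"],t["Q"]
ok=(abs(Q[...,0]-.43)<.2)&(abs(Q[...,1]+.06)<.2)
v,u=np.where(ok);a=p[v.min():v.max(),u.min():u.max()];print("top crop",u.min(),v.min(),a.shape)
s=np.load("scene0.npz");p2,Q2=s["p"],s["Q"]
ok=(abs(Q2[...,0]-.43)<.2)&(abs(Q2[...,1]+.06)<.2)
v,u=np.where(ok);b=p2[v.min():v.max(),u.min():u.max()];print("scene crop",u.min(),v.min(),b.shape)
f=lambda a:cv2.resize(a,(400,int(400*a.shape[0]/a.shape[1])),interpolation=2)
a,b=f(a),f(b);h=max(len(a),len(b))
pad=lambda a:np.vstack([a,np.zeros((h-len(a),400,3),np.uint8)])
cv2.imwrite("pics/b.png",np.hstack([pad(a),pad(b)]))
# fit top rail: points with z>.2
for Qx in (Q,Q2):
    m=(Qx[...,2]>.19)&(Qx[...,2]<.25)&(abs(Qx[...,0]-.43)<.15)&(abs(Qx[...,1]+.12)<.06)
    P=Qx[m];c=P.mean(0);xy=P[:,:2];r=cv2.minAreaRect(xy.astype(np.float32));print(len(P),c,P.min(0),P.max(0),r, cv2.boxPoints(r))
    m=(Qx[...,2]>.11)&(Qx[...,2]<.16)&(abs(Qx[...,0]-.43)<.25)&(Qx[...,1]<-.12)&(Qx[...,1]>-.35)
    P=Qx[m];print("supply",len(P),np.percentile(P,[1,50,99],axis=0),cv2.minAreaRect(P[:,:2].astype(np.float32)))
m=(Q[...,2]>.05)&(abs(Q[...,0]-.5)<.05)&(Q[...,1]>-.09)&(Q[...,1]<.03)
print(Q[m][::max(1,m.sum()//60)])
```

```text
top crop 235 178 (145, 144, 3)
scene crop 142 175 (167, 195, 3)
916 [ 0.4354 -0.1142  0.2139] [ 0.3417 -0.1499  0.19  ] [ 0.5279 -0.0601  0.2336] ((0.43097901344299316, -0.10488463938236237), (0.1889737993478775, 0.05156990885734558), 14.337882041931152) [[ 0.333  -0.1033]
 [ 0.3458 -0.1533]
 [ 0.5289 -0.1065]
 [ 0.5161 -0.0565]]
supply 3075 [[ 0.3262 -0.2322  0.1251]
 [ 0.4515 -0.1716  0.1456]
 [ 0.5983 -0.1219  0.1527]] ((0.46653908491134644, -0.15069694817066193), (0.27795612812042236, 0.12098611146211624), 14.0469388961792)
627 [ 0.4394 -0.1217  0.2187] [ 0.3417 -0.1534  0.1907] [ 0.5272 -0.0626  0.232 ] ((0.4300324022769928, -0.11106584966182709), (0.19093477725982666, 0.05231192708015442), 16.75746726989746) [[ 0.3311 -0.1135]
 [ 0.3462 -0.1636]
 [ 0.529  -0.1086]
 [ 0.5139 -0.0585]]
supply 4305 [[ 0.3305 -0.2398  0.1125]
 [ 0.4541 -0.1747  0.145 ]
 [ 0.6008 -0.1212  0.1515]] ((0.4647594094276428, -0.15464358031749725), (0.2786673307418823, 0.12264540791511536), 14.205683708190918)
[[ 0.5493 -0.07    0.14  ]
 [ 0.5459 -0.0803  0.1429]
 [ 0.5464 -0.069   0.1139]
 [ 0.5367 -0.074
[... 877 characters left out ...]
 0.486  -0.0413  0.1027]
 [ 0.4806 -0.0739  0.1346]
 [ 0.4838 -0.0225  0.1007]
 [ 0.4843 -0.0579  0.0944]
 [ 0.4738 -0.0874  0.1605]
 [ 0.4833 -0.0394  0.0848]
 [ 0.4759 -0.0715  0.1305]
 [ 0.4814 -0.0314  0.0798]
 [ 0.4768 -0.065   0.1077]
 [ 0.4811 -0.0237  0.0639]
 [ 0.4751 -0.06    0.1013]
 [ 0.4662 -0.0899  0.1589]
 [ 0.4734 -0.0577  0.0944]
 [ 0.4647 -0.0879  0.1517]
 [ 0.4689 -0.0649  0.1063]
 [ 0.4741 -0.0406  0.0527]
 [ 0.4633 -0.0715  0.1261]
 [ 0.4672 -0.0501  0.0811]
 [ 0.4589 -0.0811  0.1372]
 [ 0.4628 -0.0603  0.0917]
 [ 0.4537 -0.0899  0.1551]
 [ 0.4574 -0.0697  0.1106]
 [ 0.4595 -0.0529  0.0769]
 [ 0.4508 -0.0833  0.1388]
 [ 0.4535 -0.0677  0.0996]
 [ 0.4514 -0.0625  0.0958]]
```

View pics/b.png

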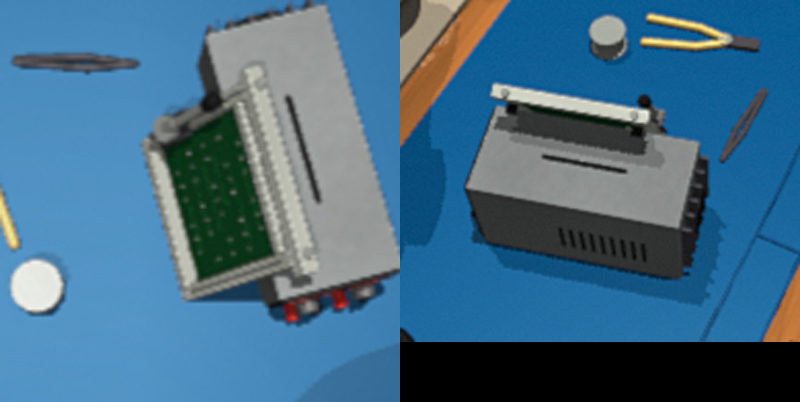

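View pics/a.png

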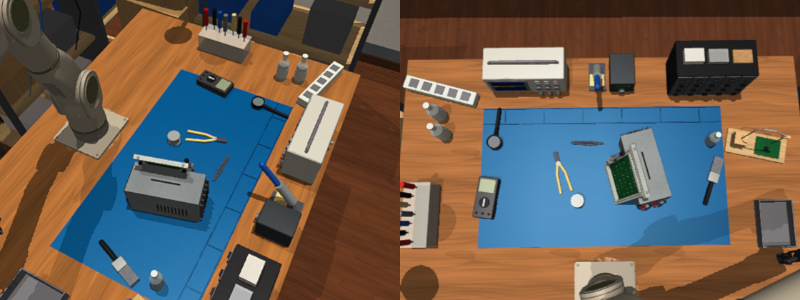

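```bash
cat >> h.py <<'E'
from scipy.optimize import least_squares
B=[((0,0,.231),(.095,.008,.009)),((-.078,0,.12),(.007,.008,.12)),((.078,0,.12),(.007,.008,.12)),((0,-.004,.11),(.071,.001,.085))]
def sdf(P,c,h):
    q=abs(P-np.array(c))-np.array(h); return np.linalg.norm(np.maximum(q,0),axis=1)+np.minimum(q.max(1),0)
def pose(ps,x,y,t):
    Rm=(R.from_euler('z',ps)*R.from_euler('x',t)).as_matrix()
    piv=np.array([x,y,0]); return Rm,piv-Rm@np.array([0,-.005,0])
def fit(P,p0):
    def f(p):
        Rm,o=pose(*p); L=(P-o)@Rm; return np.minimum(np.min([abs(sdf(L,*b)) for b in B],0),.02)
    r=least_squares(f,p0,loss='soft_l1',f_scale=.003,x_scale=[.1,.01,.01,.1]); return r.x,np.median(f(r.x))
def quat_axes(z,x):
    z=np.array(z)/np.linalg.norm(z); x=np.array(x)-np.dot(x,z)*z; x/=np.linalg.norm(x)
    return np.stack([x,np.cross(z,x),z],1)
def rel(Rt,pt,o=None):
    o=o or obs(); R0=R.from_quat(o["ee_rot"]).as_matrix()
    return np.round(R0.T@(np.array(pt)-o["position"])*1000,1),np.round(np.degrees(R.from_matrix(R0.T@Rt).as_rotvec()),2)
E
python3 - <<'E'
from h import *
for names in (["top0"],["scene0"],["top0","scene0"]):
    p=np.radians([15,0,0,24]);p[1]=.413;p[2]=-.03
    A=np.vstack([np.load(n+".npz")["Q"].reshape(-1,3) for n in names]);A=A[~np.isnan(A[:,0])]
    for it in range(4):
        Rm,o=pose(*p);L=(A-o)@Rm
        g=.02 if it==0 else .01
        k=(abs(L[:,0])<.1+g)&(L[:,2]>.04)&(L[:,2]<.24+g)&(L[:,1]<.008+min(g,.008))&(L[:,1]>-.015)
        if it>0: k&=(np.min([abs(sdf(L,*b)) for b in B],0)<.012)
        p,e=fit(A[k],p)
    print(names,k.sum(),np.degrees(p[[0,3]]),p[1:3],e)
Rm,o=pose(*p);print(o)
np.save("fp.npy",p)
foot=(np.array([78,24,197])/1000)@Rm.T+o;print("foot pred",foot,"hub",(np.array([78,24,95])/1000)@Rm.T+o)
# leg points check in frame coords
Q=np.load("top0.npz")["Q"].reshape(-1,3);L=(Q-o)@Rm
k=(L[:,1]>.013)&(L[:,1]<.06)&(L[:,0]>.03)&(L[:,0]<.12)&(L[:,2]>.1)&(L[:,2]<.23)
print(k.sum(),np.percentile(L[k],[5,50,95],axis=0))
# leg push: tool dir 45deg down
fx=Rm[:,0];h=np.array([fx[0],fx[1],0]);h/=np.linalg.norm(h);fy=np.array([-h[1],h[0],0])
z=-fy*np.sin(np.radians(45))-np.array([0,0,1])*np.cos(np.radians(45))
R0=R.from_quat(obs()["ee_rot"]).as_matrix();print("R0",R0)
a=np.array([0,.961,.276])
for nm,x in (("x=+h",h),("x=-h",-h),("x=perp",np.cross(h,z)),("x=-perp",-np.cross(h,z))):
    Rt=quat_axes(z,x)
    print(nm,rel(Rt,(np.array([45,60,175])/1000)@Rm.T+o))
E
```

```text
['top0'] 2623 [14.2877 23.6259] [ 0.4123 -0.0324] 0.0008898705567272546
['scene0'] 1118 [14.4824 23.7752] [ 0.4134 -0.0389] 0.002141716020198135
['top0', 'scene0'] 3591 [14.2493 23.8894] [ 0.4122 -0.0328] 0.0012114107186985777
[ 0.4111 -0.0283  0.002 ]
foot pred [ 0.5009 -0.0652  0.1919] hub [ 0.4908 -0.0251  0.0986]
127 [[0.0711 0.0187 0.1037]
 [0.0775 0.0277 0.1572]
 [0.0865 0.0318 0.2061]]
R0 [[ 0.256  -0.9667  0.    ]
 [-0.9667 -0.256  -0.0001]
 [ 0.0001 -0.     -1.    ]]
x=+h (array([-476., -435.,   45.]), array([-35.3 ,  34.95, -84.38]))
x=-h (array([-476., -435.,   45.]), array([35.04, 35.4 , 85.47]))
x=perp (array([-476., -435.,   45.]), array([ -68.67,   -0.35, -165.81]))
x=-perp (array([-476., -435.,   45.]), array([-0.23, 44.99,  0.55]))
```

```bash
cat >> h.py <<'E'
A_=np.array([0,.961,.276]);HUB=np.array([.078,.024,.095])
def legdir(th): return R.from_rotvec(A_/np.linalg.norm(A_)*th).apply([0,0,1])
def fingerC(th,off,r=.075):
    d=legdir(th);t=np.cross(A_,d);t/=np.linalg.norm(t); return HUB+r*d-off*t
def push_rot(Rm,deg=45):
    h=np.array([Rm[0,0],Rm[1,0],0]);h/=np.linalg.norm(h);fy=np.array([-h[1],h[0],0]);a=np.radians(deg)
    z=-fy*np.sin(a)-np.array([0,0,1])*np.cos(a); return quat_axes(z,-np.cross(h,z))
E
python3 - <<'E'
from h import *
Rm,o=pose(*np.load("fp.npy"));Rt=push_rot(Rm)
S=Rm@fingerC(0,.032)+o+Rt[:,2]*.009; print("S frame",(S-o)@Rm,"world",S)
pre=S-Rt[:,2]*.1; print("pre",pre,rel(Rt,pre))
print("start->S in tool:",Rt.T@(S-pre)*1000)
for th in (0,.4,.8,1.2,1.6,2.,2.3,2.6):
    P=Rm@fingerC(th,.019)+o+Rt[:,2]*.009; print(th,"tool shift from pre",(Rt.T@(P-pre)*1000).round(0),"world",P)
E
```

```text
S frame [0.046  0.0156 0.1668] world [ 0.4688 -0.0686  0.1608]
pre [ 0.4514 -0.0001  0.2315] (array([-509.4, -436.3,   -0.2]), array([-0.23, 44.99,  0.55]))
start->S in tool: [ -0.  -0. 100.]
0 tool shift from pre [ -0. -13. 100.] world [ 0.4814 -0.0654  0.1608]
0.4 tool shift from pre [  2. -43. 100.] world [ 0.5103 -0.0592  0.1621]
0.8 tool shift from pre [ -8. -70. 101.] world [ 0.5358 -0.0462  0.1545]
1.2 tool shift from pre [-28. -92. 103.] world [ 0.5538 -0.0283  0.1391]
1.6 tool shift from pre [ -55. -105.  105.] world [ 0.5615 -0.0086  0.1185]
2.0 tool shift from pre [ -84. -105.  108.] world [0.5576 0.0101 0.0958]
2.3 tool shift from pre [-106.  -98.  109.] world [0.5474 0.0215 0.0796]
2.6 tool shift from pre [-124.  -85.  111.] world [0.532  0.0296 0.0657]
```

>>> servo_tool([
  [0.3,0,0,-0.06,0,0,0],
  [0,0,0,-0.12,0,0,0],
  [0,0,0,-0.18,0,0,0],
])

```text
clock: 1.88
position: [0.1598, -0.6038, 0.4135]
ee_rot: [0.792, -0.61, 0.0, 0.0]
ft_force: [-0.6, -1.2, 0.1]
grip_width: 0.379
```

>>> servo_tool([
  [0,-0.03,-0.025,0,0,0,0],
  [0,-0.07,-0.06,0,0,4,0],
  [0,-0.11,-0.095,0,0,8,0],
  [0,-0.15,-0.13,0,0,12,0],
  [0,-0.19,-0.165,0,0,16,0],
  [0,-0.23,-0.2,0,0,20,0],
  [0,-0.27,-0.235,0,0,24,0],
  [0,-0.31,-0.27,0,0,28,0],
  [0,-0.35,-0.305,0,0,32,0],
  [0,-0.39,-0.34,0,0,36,0],
  [0,-0.43,-0.37,0,0,40,0],
  [0,-0.47,-0.4,0,0,44,0],
  [0,-0.5,-0.43,0.02,0,45,0],
  [0,-0.509,-0.436,0.04,0,45,0],
  [0,-0.509,-0.436,0.06,0,45,0],
  [0,-0.509,-0.436,0.06,0,45,0],
])

```text
clock: 3.88
position: [0.4507, -0.0007, 0.3508]
ee_rot: [0.732, -0.563, 0.303, 0.234]
ft_force: [0.1, -0.3, 0.8]
grip_width: -0.0
```

Run:
```python
from h import *
o=obs();print(o["clock"],o["joint_pos"],o["position"])
Rm,oo=pose(*np.load("fp.npy"));Rt=push_rot(Rm)
S=Rm@fingerC(0,.032)+oo+Rt[:,2]*.009
print(rel(Rt,S-Rt[:,2]*.1),rel(Rt,S))
```

```text
3.875 [ 1.1847 -0.4382 -1.4561  1.8088  0.3572  1.3997 -1.6348] [ 0.4507 -0.0007  0.3508]
(array([-84.7,  -1. ,  83.9]), array([-0.33, -0.08,  0.45])) (array([-84.9,  -0.4, 183.9]), array([-0.33, -0.08,  0.45]))
```

>>> servo_tool([
  [0,-0.03,0,0.03,0,0,0],
  [0,-0.06,0,0.06,0,0,0],
  [0,-0.085,-0.001,0.084,0,0,0],
  [0,-0.085,-0.001,0.084,0,0,0],
  [0,-0.085,-0.001,0.084,0,0,0],
])

```text
clock: 4.5
position: [0.428, -0.0139, 0.2508]
ee_rot: [0.737, -0.561, 0.305, 0.219]
ft_force: [-0.1, -0.5, 0.2]
grip_width: 0.002
```

Run:
```python
from h import *
o=obs();print(o["clock"],o["joint_pos"],o["position"],o["ft_force"])
Rm,oo=pose(*np.load("fp.npy"));Rt=push_rot(Rm)
S=Rm@fingerC(0,.032)+oo+Rt[:,2]*.009
print(rel(Rt,S))
p,d,K,W=cam("wrist");q=cam("scene")[0][120:330,90:370]
cv2.imwrite("pics/c.png",np.hstack([cv2.resize(p,(400,300)),cv2.resize(q,(400,300))]))
```

```text
4.5 [ 1.1542 -0.4989 -1.4672  2.0235  0.2958  1.1906 -1.7126] [ 0.428  -0.0139  0.2508] [-0.108  -0.4654  0.2068]
(array([-17.2, -22.5, 109.4]), array([-1.96,  0.91,  0.38]))
```

View pics/c.png

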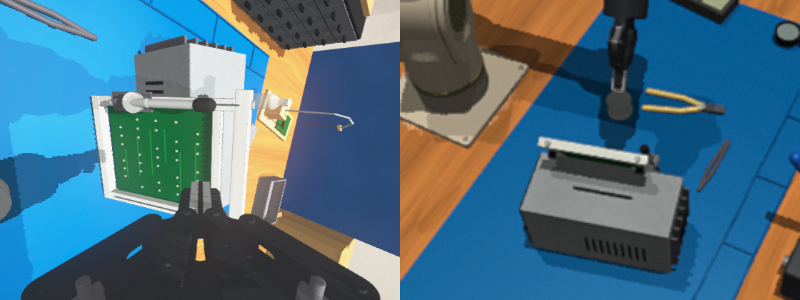

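>>> servo_tool([
  [0,-0.01,0,-0.03,0,0,0],
  [0,-0.025,0,-0.07,0,-4,0],
  [0,-0.045,0,-0.11,0,-8,0],
  [0,-0.065,0.005,-0.15,0,-12,0],
  [0,-0.085,0.005,-0.19,0,-17,0],
  [0,-0.105,0.01,-0.23,0,-22,0],
  [0,-0.125,0.01,-0.27,0,-27,0],
  [0,-0.145,0.015,-0.31,0,-32,0],
  [0,-0.165,0.015,-0.35,0,-37,0],
  [0,-0.185,0.018,-0.385,0,-42,0],
  [0,-0.2,0.018,-0.41,0,-45,0],
  [0,-0.2,0.018,-0.41,0,-45,0],
])

```text
clock: 6.1
position: [0.29, 0.3931, 0.4051]
ee_rot: [0.798, -0.602, 0.0, -0.013]
ft_force: [1.1, 0.1, -0.3]
grip_width: 0.002
```

Run:
```python
from h import *
o=obs();print(o["clock"],o["joint_pos"],o["position"],R.from_quat(o["ee_rot"]).as_matrix())
```

```text
6.1 [ 0.9308 -0.4375 -1.4531  1.4591 -0.4477  1.6979 -1.8748] [0.29   0.3931 0.4051] [[ 0.2745 -0.9615  0.0156]
 [-0.9615 -0.2742  0.0198]
 [-0.0147 -0.0204 -0.9997]]
```

>>> servo_tool([
  [0,0.04,-0.005,0,0,0,0],
  [0,0.1,-0.01,0,0,0,0],
  [0,0.16,-0.018,0,0,0,0],
  [0,0.22,-0.025,0,0,0,0],
  [0,0.28,-0.03,0,0,0,0],
  [0,0.34,-0.035,0,0,0,0],
  [0,0.4,-0.04,0,0,0,0],
  [0,0.44,-0.03,0,0,0,0],
  [0,0.48,0.005,0,0,0,0],
  [0,0.52,0.04,0,0,0,0],
  [0,0.56,0.075,0,0,0,0],
  [0,0.6,0.11,0,0,0,0],
  [0,0.645,0.15,0,0,0,0],
  [0,0.69,0.19,0,0,0,0],
  [0,0.735,0.23,0,0,0,0],
  [0,0.78,0.27,0,0,0,0],
  [0,0.82,0.31,0,0,0,0],
  [0,0.86,0.345,0,0,0,0],
  [0,0.9,0.38,0,0,0,0],
  [0,0.92,0.398,0,0,0,0],
])

```text
clock: 8.6
position: [0.155, -0.6036, 0.3796]
ee_rot: [0.797, -0.604, -0.004, -0.012]
ft_force: [0.9, 0.3, -0.7]
grip_width: 0.007
```

```bash
cat > sweep.py <<'E'
from h import *
import sys
o=obs();print(o["clock"],o["joint_pos"],o["position"]);R0=R.from_quat(o["ee_rot"]).as_matrix();print(R0)
p=np.array(o["position"]);az=np.arctan2(p[1],p[0]);r1,z1=float(sys.argv[1]),float(sys.argv[2])
azt=np.radians(float(sys.argv[3]))
for i in range(0,int(sys.argv[4])+1):
    f=i/int(sys.argv[4]);d=(azt-az)*f;r=r1
    P=np.array([r*np.cos(az+d),r*np.sin(az+d),z1]);print((R0.T@(P-p)).round(3),round(np.degrees(-d),1))
E
python3 sweep.py .72 .38 0 10
```

```text
8.6 [ 1.361   0.3236 -0.1489  1.1682  0.0318  1.6717 -0.0755] [ 0.155  -0.6036  0.3796]
[[ 0.2698 -0.9629  0.0082]
 [-0.9627 -0.2696  0.0229]
 [-0.0199 -0.014  -0.9997]]
[ 0.097  0.002 -0.002] -0.0
[ 0.093 -0.093 -0.001] -7.6
[ 0.076 -0.186  0.001] -15.1
[ 0.047 -0.277  0.003] -22.7
[ 0.007 -0.363  0.005] -30.2
[-0.045 -0.442  0.007] -37.8
[-0.106 -0.515  0.009] -45.4
[-0.176 -0.578  0.011] -52.9
[-0.255 -0.632  0.014] -60.5
[-0.339 -0.675  0.016] -68.0
[-0.429 -0.707  0.018] -75.6
```

>>> servo_tool([
  [0,0.04,0,0,0,0,0],
  [0,0.08,0,0,0,0,0],
  [0,0.097,0.002,0,0,0,0],
])

```text
clock: 8.98
position: [0.1824, -0.6967, 0.3771]
ee_rot: [0.798, -0.603, -0.004, -0.012]
ft_force: [-0.6, 0.3, -0.2]
grip_width: -0.004
```

>>> servo_tool([
  [0,-0.001,-0.047,0,0,0,-3.8],
  [0,-0.004,-0.095,0.001,0,0,-7.6],
  [0,-0.011,-0.142,0.002,0,0,-11.4],
  [0,-0.021,-0.188,0.003,0,0,-15.1],
  [0,-0.034,-0.234,0.004,0,0,-18.9],
  [0,-0.05,-0.279,0.005,0,0,-22.7],
  [0,-0.069,-0.323,0.006,0,0,-26.5],
  [0,-0.09,-0.365,0.007,0,0,-30.2],
  [0,-0.115,-0.405,0.008,0,0,-34],
  [0,-0.142,-0.444,0.009,0,0,-37.8],
  [0,-0.171,-0.481,0.01,0,0,-41.6],
  [0,-0.203,-0.517,0.011,0,0,-45.4],
  [0,-0.237,-0.549,0.012,0,0,-49.1],
  [0,-0.273,-0.58,0.013,0,0,-52.9],
  [0,-0.311,-0.608,0.014,0,0,-56.7],
  [0,-0.352,-0.634,0.015,0,0,-60.5],
  [0,-0.393,-0.656,0.016,0,0,-64.2],
  [0,-0.436,-0.677,0.017,0,0,-68],
  [0,-0.48,-0.694,0.018,0,0,-71.8],
  [0,-0.526,-0.709,0.02,0,0,-75.6],
])

```text
clock: 11.48
position: [0.7219, 0.0049, 0.38]
ee_rot: [1.0, 0.013, 0.006, -0.008]
ft_force: [-0.3, 0.2, 0.2]
grip_width: -0.001
```

```bash
python3 sweep.py .6 .38 20 4
```

```text
11.475 [ 0.1943  0.5918 -0.5213  0.831   0.2727  1.7605 -0.1674] [0.7219 0.0049 0.38  ]
[[ 0.9996  0.0263  0.0108]
 [ 0.0261 -0.9995  0.017 ]
 [ 0.0113 -0.0167 -0.9998]]
[-0.122 -0.002 -0.001] -0.0
[-0.123 -0.054 -0.   ] -4.9
[-0.129 -0.105  0.   ] -9.8
[-0.139 -0.155  0.001] -14.7
[-0.153 -0.204  0.002] -19.6
```

Run:
```python
from h import *
Rm,oo=pose(*np.load("fp.npy"));h=np.array([Rm[0,0],Rm[1,0],0])
print("W1",rel(quat_axes([0,0,-1],h),[.634,.296,.38]))
Rp=push_rot(Rm);Rt=quat_axes(Rp[:,2],h)
S=Rm@fingerC(0,.036)+oo+Rt[:,2]*.009
print("S frame",(S-oo)@Rm);pre=S-Rt[:,2]*.1
print("pre",pre,rel(Rt,pre)); print("pre2",rel(Rt,pre-Rt[:,2]*.12))
```

```text
W1 (array([ -80.2, -293.3,    4. ]), array([ -0.88,  -0.75, -12.75]))
S frame [0.042  0.0156 0.1668]
pre [ 0.4475 -0.0011  0.2315] (array([-276.1,    1.2,  145.4]), array([-45.69,   4.3 , -12.39]))
pre2 (array([-293.9,  -82.9,   61.7]), array([-45.69,   4.3 , -12.39]))
```

>>> servo_tool([
  [0,-0.003,-0.04,0,0,0,-2],
  [0,-0.01,-0.08,0,0,0,-5],
  [0,-0.02,-0.12,0,0,0,-8],
  [0,-0.03,-0.16,0,0,0,-11],
  [0,-0.045,-0.2,0,0,0,-13],
  [0,-0.06,-0.24,0,0,0,-14],
  [0,-0.08,-0.28,0,0,0,-15],
  [0,-0.08,-0.295,0,0,0,-15],
])

```text
clock: 12.48
position: [0.6328, 0.2999, 0.3857]
ee_rot: [0.989, 0.145, 0.007, -0.008]
ft_force: [1.2, -0.8, 0.8]
grip_width: 0.0
```

```bash
cat > pre.py <<'E'
from h import *
o=obs();print(o["clock"],o["joint_pos"],o["position"],o["ft_force"])
Rm,oo=pose(*np.load("fp.npy"));h=np.array([Rm[0,0],Rm[1,0],0])
for dg in (30,45):
    Rp=push_rot(Rm,dg);Rt=quat_axes(Rp[:,2],h)
    S=Rm@fingerC(0,.036)+oo+Rt[:,2]*.009;pre=S-Rt[:,2]*.1
    print(dg,"pre2",rel(Rt,pre-Rt[:,2]*.12),"pre",rel(Rt,pre),"S",rel(Rt,S))
E
python3 pre.py
```

```text
12.475 [-0.1638  0.5459 -0.6308  0.911   0.3104  1.7439 -0.3691] [0.6328 0.2999 0.3857] [ 1.1724 -0.7938  0.8429]
30 pre2 (array([-262.6,  194.5,   28.7]), array([-30.81,  -1.56,   2.11])) pre (array([-266.9,  255.9,  131.7]), array([-30.81,  -1.56,   2.11])) S (array([-270.4,  307.1,  217.6]), array([-30.81,  -1.56,   2.11]))
45 pre2 (array([-261.3,  151.3,   62.9]), array([-45.8 ,  -1.85,   1.91])) pre (array([-266.3,  237.3,  146.5]), array([-45.8 ,  -1.85,   1.91])) S (array([-270.5,  308.9,  216.1]), array([-45.8 ,  -1.85,   1.91]))
```

Good configuration. Move to pre2 with the 45° tilt.

>>> servo_tool([
  [0,-0.025,0.012,0.005,-4,0,0],
  [0,-0.06,0.035,0.015,-10,0,0],
  [0,-0.095,0.055,0.025,-17,0,0],
  [0,-0.13,0.075,0.035,-24,-1,1],
  [0,-0.165,0.095,0.045,-31,-1,1],
  [0,-0.2,0.115,0.055,-38,-1.5,1.5],
  [0,-0.23,0.135,0.06,-43,-1.8,1.9],
  [0,-0.255,0.148,0.063,-45.8,-1.8,1.9],
  [0,-0.261,0.151,0.063,-45.8,-1.8,1.9],
  [0,-0.261,0.151,0.063,-45.8,-1.8,1.9],
])

```text
clock: 13.72
position: [0.4282, 0.0801, 0.3171]
ee_rot: [0.918, 0.112, 0.048, 0.378]
ft_force: [0.8, 0.0, -0.1]
grip_width: 0.001
```

```bash
python3 pre.py
```

```text
13.725 [-0.2079  0.0709 -0.6111  1.8124  0.6821  1.7331 -0.6334] [0.4282 0.0801 0.3171] [ 0.8331  0.0344 -0.1076]
30 pre2 (array([-1. , 53.1,  6.6]), array([14.85, -0.  , -0.28])) pre (array([ -1.1,  22.3, 122.5]), array([14.85, -0.  , -0.28])) S (array([ -1.2,  -3.3, 219.2]), array([14.85, -0.  , -0.28]))
45 pre2 (array([-1.3, -1.5, -0.5]), array([-0.15,  0.03, -0.28])) pre (array([ -1.2,  -1.2, 119.5]), array([-0.15,  0.03, -0.28])) S (array([ -1.2,  -1. , 219.5]), array([-0.15,  0.03, -0.28]))
```

>>> servo_tool([
  [0,-0.001,-0.001,0.03,0,0,0],
  [0,-0.001,-0.001,0.07,0,0,0],
  [0,-0.001,-0.001,0.11,0,0,0],
  [0,-0.001,-0.001,0.14,0,0,0],
  [0,-0.001,-0.001,0.17,0,0,0],
  [0,-0.001,-0.001,0.18,0,0,0],
  [0,-0.001,-0.001,0.18,0,0,0],
])

```text
clock: 14.6
position: [0.4578, -0.0421, 0.1886]
ee_rot: [0.917, 0.113, 0.048, 0.379]
ft_force: [0.2, 0.0, -0.8]
grip_width: -0.002
```

```bash
python3 pre.py
python3 - <<'E'
from h import *
Rm,oo=pose(*np.load("fp.npy"));h=np.array([Rm[0,0],Rm[1,0],0]);Rt=quat_axes(push_rot(Rm,45)[:,2],h)
for th in (0,.4,.8,1.2,1.6,2.,2.3,2.6):
    P=Rm@fingerC(th,.022)+oo+Rt[:,2]*.009; print(th,rel(Rt,P)[0])
p,d,K,W=cam("wrist");q=cam("top")[0]
cv2.imwrite("pics/d.png",np.hstack([cv2.resize(p,(400,300)),cv2.resize(q[170:330,200:413],(400,300))]))
E
```

```text
14.6 [-0.0727  0.1068 -0.4969  2.0648  0.8004  1.3804 -0.6541] [ 0.4578 -0.0421  0.1886] [ 0.2077  0.001  -0.787 ]
30 pre2 (array([   0.1,   54.6, -173.2]), array([14.85,  0.03, -0.23])) pre (array([  0.1,  23.9, -57.2]), array([14.85,  0.03, -0.23])) S (array([ 0.1, -1.8, 39.4]), array([14.85,  0.03, -0.23]))
45 pre2 (array([  -0.1,    0. , -180.3]), array([-0.15,  0.06, -0.23])) pre (array([  0. ,   0.3, -60.3]), array([-0.15,  0.06, -0.23])) S (array([ 0.1,  0.6, 39.7]), array([-0.15,  0.06, -0.23]))
0 [14.1  0.5 39.7]
0.4 [43.9  3.3 39.4]
0.8 [72.5 -5.8 40.2]
1.2 [ 95.2 -25.2  41.9]
1.6 [108.6 -51.8  44.4]
2.0 [110.5 -81.6  47.1]
2.3 [ 104.1 -103.1   49.1]
2.6 [  91.7 -121.8   50.8]
```

View pics/d.png

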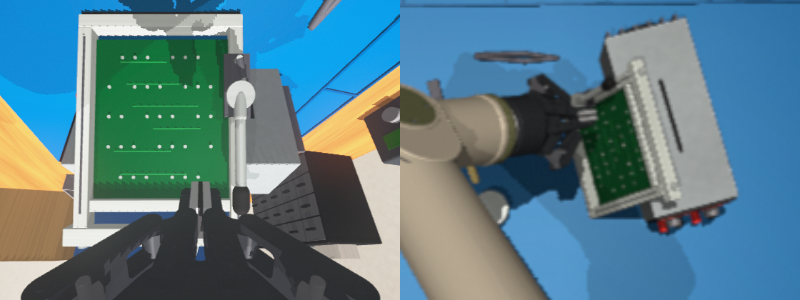

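>>> servo_tool([
  [0,0,0.001,0.025,0,0,0],
  [0,0,0.001,0.0395,0,0,0],
  [0,0.014,0.001,0.0395,0,0,0],
  [0,0.03,0.003,0.0395,0,0,0],
  [0,0.044,0.003,0.0395,0,0,0],
  [0,0.059,0,0.04,0,0,0],
  [0,0.073,-0.006,0.04,0,0,0],
  [0,0.085,-0.015,0.041,0,0,0],
  [0,0.096,-0.026,0.042,0,0,0],
  [0,0.104,-0.039,0.043,0,0,0],
  [0,0.109,-0.052,0.044,0,0,0],
  [0,0.111,-0.067,0.046,0,0,0],
  [0,0.111,-0.082,0.047,0,0,0],
  [0,0.105,-0.102,0.049,0,0,0],
  [0,0.092,-0.122,0.051,0,0,0],
  [0,0.092,-0.122,0.051,0,0,0],
])

```text
clock: 16.7
position: [0.5333, 0.03, 0.0652]
ee_rot: [0.917, 0.114, 0.047, 0.379]
ft_force: [0.6, 0.0, -0.1]
grip_width: 0.002
```

Run:
```python
from h import *
o=obs();print(o["clock"],o["joint_pos"],o["position"],o["ft_force"])
p,d,K,W=cam("wrist");q=cam("top")[0]
cv2.imwrite("pics/e.png",np.hstack([cv2.resize(p,(400,300)),cv2.resize(q[170:330,200:413],(400,300))]))
```

```text
16.7 [-0.2003  0.5092 -0.4633  1.8882  0.9536  1.362  -0.8976] [0.5333 0.03   0.0652] [ 0.6056  0.0375 -0.064 ]
```

View pics/e.png

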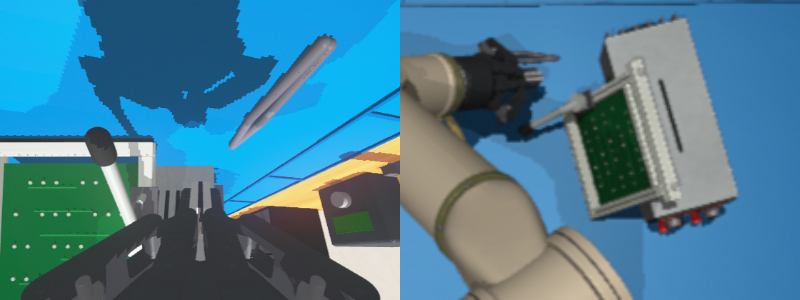

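>>> servo_tool([
  [0,0.01,0,-0.03,0,0,0],
  [0,0.01,-0.01,-0.08,0,0,0],
  [0,0.01,-0.03,-0.13,4,0,0],
  [0,0,-0.06,-0.17,10,0,0],
  [0,0,-0.1,-0.21,17,0,0],
  [0.3,0,-0.13,-0.24,24,0,0],
  [0.5,0,-0.15,-0.26,31,0,0],
  [0.5,0,-0.16,-0.28,38,0,0],
  [0.5,0,-0.16,-0.28,45,0,0],
  [0.5,0,-0.16,-0.28,45,0,0],
])

```text
clock: 18.05
position: [0.4612, 0.3276, 0.1527]
ee_rot: [0.993, 0.12, 0.002, -0.0]
ft_force: [-0.1, -0.1, -1.4]
grip_width: 0.5
```

```bash
cat > fitnow.py <<'E'
from h import *
def refit(names=("top",),p0=None,save=None):
    p=np.load("fp.npy") if p0 is None else p0
    A=[]
    for n in names:
        im,d,K,W=cam(n);A.append(cloud(d,K,W).reshape(-1,3))
    A=np.vstack(A);A=A[~np.isnan(A[:,0])]
    for it in range(4):
        Rm,o=pose(*p);L=(A-o)@Rm;g=.01
        k=(abs(L[:,0])<.11)&(L[:,2]>.04)&(L[:,2]<.25)&(L[:,1]<.016)&(L[:,1]>-.015)&(np.min([abs(sdf(L,*b)) for b in B],0)<.014)
        p,e=fit(A[k],p)
    Rm,o=pose(*p);L=(A-o)@Rm
    f=HUB+.102*legdir(3.26);kk=np.linalg.norm(L-f,axis=1)<.02
    print("fit",k.sum(),np.degrees(p[[0,3]]),p[1:3],e,"origin",o,"pts near foot",kk.sum(),"foot pred",f, np.median(L[kk],0) if kk.any() else None)
    return p
E
cat > grip.py <<'E'
from fitnow import *
o=obs();print(o["clock"],o["joint_pos"],o["position"],o["ft_force"])
p=refit(("top","scene"));np.save("fp1.npy",p)
Rm,oo=pose(*p);Rt=quat_axes(-Rm[:,2],Rm[:,1])
for nm,zz in (("150 above",.364),("grip",.213)): print(nm,rel(Rt,Rm@np.array([0,0,zz])+oo),Rm@np.array([0,0,zz])+oo)
print("vert",rel(quat_axes([0,0,-1],Rm[:,1]),[.46,-.05,.42]))
E
python3 grip.py
```

```text
18.05 [-0.0661  0.3526 -0.7601  1.693   0.2606  1.1962 -0.6511] [0.4612 0.3276 0.1527] [-0.0796 -0.1092 -1.377 ]
fit 3717 [14.6079 23.6649] [ 0.4118 -0.033 ] 0.0012271259240361687 origin [ 0.4106 -0.0285  0.002 ] pts near foot 65 foot pred [0.0664 0.0779 0.0092] [0.067  0.0776 0.0203]
150 above (array([-132. ,  482.3, -183.2]), array([ 18.82,  18.39, -89.15])) [ 0.4475 -0.1699  0.3354]
grip (array([-133. ,  421.6,  -44.9]), array([ 18.82,  18.39, -89.15])) [ 0.4322 -0.1113  0.1971]
vert (array([ -90.6,  369. , -267.7]), array([  0.14,  -0.1 , -90.59]))
```

>>> servo_tool([
  [0.5,0,0,-0.04,0,0,-4],
  [0.5,0,0.01,-0.1,0,0,-10],
  [0.5,-0.01,0.03,-0.16,0,0,-18],
  [0.5,-0.02,0.06,-0.21,0,0,-26],
  [0.5,-0.03,0.1,-0.25,0,0,-34],
  [0.5,-0.045,0.15,-0.267,0,0,-42],
  [0.5,-0.06,0.2,-0.267,0,0,-50],
  [0.5,-0.07,0.25,-0.267,0,0,-58],
  [0.5,-0.08,0.3,-0.267,0,0,-66],
  [0.5,-0.088,0.34,-0.267,0,0,-74],
  [0.5,-0.09,0.365,-0.267,0,0,-82],
  [0.5,-0.09,0.369,-0.267,0,0,-90],
  [0.5,-0.09,0.369,-0.267,0,0,-90],
])

```text
clock: 19.77
position: [0.4608, -0.0492, 0.4179]
ee_rot: [0.615, 0.789, 0.001, -0.0]
ft_force: [0.3, 0.5, 0.3]
grip_width: 0.495
```

```bash
python3 grip.py
```

```text
19.775 [ 0.543  -0.0361 -0.5092  1.4917 -0.0194  1.6814  1.8488] [ 0.4608 -0.0492  0.4179] [0.293  0.4913 0.3169]
fit 1121 [14.7663 23.7908] [ 0.4121 -0.0384] 0.0021006131582848647 origin [ 0.411 -0.034  0.002] pts near foot 71 foot pred [0.0664 0.0779 0.0092] [0.0682 0.0823 0.019 ]
150 above (array([-120.6,  -43. ,   82.7]), array([ 0.23, 23.69, -0.74])) [ 0.4484 -0.176   0.3351]
grip (array([-59.9, -43.9, 220.9]), array([ 0.23, 23.69, -0.74])) [ 0.4329 -0.1171  0.1969]
vert (array([-1. , -1.1, -2. ]), array([ 0.07, -0.1 , -0.77]))
```

>>> servo_tool([
  [0.5,-0.02,-0.008,0.01,0,4,0],
  [0.5,-0.045,-0.018,0.025,0,9,-0.3],
  [0.5,-0.07,-0.028,0.04,0,14,-0.5],
  [0.5,-0.095,-0.036,0.06,0,19,-0.5],
  [0.5,-0.115,-0.042,0.08,0,23.6,-0.6],
  [0.5,-0.115,-0.042,0.083,0,23.6,-0.6],
  [0.5,-0.115,-0.042,0.083,0,23.6,-0.6],
])

```text
clock: 20.75
position: [0.4485, -0.1703, 0.3348]
ee_rot: [0.598, 0.775, 0.127, -0.162]
ft_force: [-0.6, -0.5, 0.5]
grip_width: 0.497
```

```bash
cat > grip2.py <<'E'
from h import *
o=obs();print(o["clock"],o["joint_pos"],o["position"],o["ft_force"])
p=np.load("fp.npy");p[0]=np.radians(14.4);p[1:3]=.412,-.0329;p[3]=np.radians(23.75)
Rm,oo=pose(*p);Rt=quat_axes(-Rm[:,2],Rm[:,1])
print("grip",rel(Rt,Rm@np.array([0,0,.213])+oo))
im,d,K,W=cam("wrist");Q=cloud(d,K,W);L=(Q-oo)@Rm
k=(abs(L[...,0])<.085)&(L[...,2]>.233)&(L[...,2]<.25)&(abs(L[...,1])<.03)
P=L[k];print("rail top in model frame",k.sum(),np.percentile(P,[2,50,98],axis=0))
for x0 in (-.06,-.02,.02,.06):
    q=P[abs(P[:,0]-x0)<.02]; print(x0,len(q),np.percentile(q[:,1:],[3,50,97],axis=0).ravel() if len(q) else None)
cv2.imwrite("pics/f.png",im)
E
python3 grip2.py
```

```text
20.75 [ 0.7485  0.2001 -0.3126  1.4772 -0.26    1.7361  2.2524] [ 0.4485 -0.1703  0.3348] [-0.5801 -0.5384  0.5404]
grip (array([  0.4,  -1.3, 150.7]), array([0.06, 0.03, 0.34]))
rail top in model frame 2923 [[-0.0824 -0.01    0.2375]
 [-0.0115 -0.0024  0.239 ]
 [ 0.0794  0.0053  0.2423]]
-0.06 841 [-0.0098  0.2376 -0.0026  0.239   0.0052  0.2423]
-0.02 712 [-0.0099  0.2377 -0.0025  0.239   0.0049  0.2402]
0.02 653 [-0.0101  0.2374 -0.0023  0.2389  0.0054  0.2401]
0.06 560 [-0.0095  0.2377 -0.0022  0.2391  0.005   0.2422]
```

View pics/f.png

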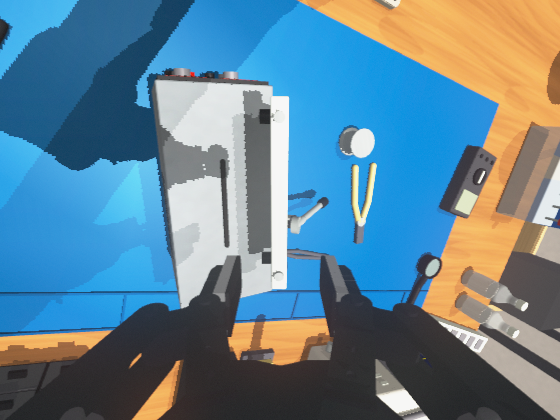

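>>> servo_tool([
  [0.5,-0.002,-0.001,0.03,0,0,0.3],
  [0.5,-0.002,-0.001,0.07,0,0,0.3],
  [0.5,-0.002,-0.001,0.11,0,0,0.3],
  [0.5,-0.002,-0.001,0.135,0,0,0.3],
  [0.5,-0.002,-0.001,0.15,0,0,0.3],
  [0.5,-0.002,-0.001,0.15,0,0,0.3],
  [0.5,-0.002,-0.001,0.15,0,0,0.3],
])

```text
clock: 21.68
position: [0.4336, -0.1153, 0.1976]
ee_rot: [0.6, 0.773, 0.127, -0.161]
ft_force: [-1.1, 0.8, -0.1]
grip_width: 0.5
```

>>> servo_tool([
  [0.25,0,0,0,0,0,0],
  [0.05,0,0,0,0,0,0],
  [0.05,0,0,0,0,0,0],
  [0,0,0,0,0,0,0],
  [0,0,0,0,0,0,0],
  [0,0,0,0,0,0,0],
], grip_force=50)

```text
clock: 22.42
position: [0.4331, -0.1147, 0.1969]
ee_rot: [0.6, 0.773, 0.127, -0.162]
ft_force: [-1.2, 1.1, 5.0]
grip_width: 0.177
```

Run:
```python
from h import *
o=obs();print({k:np.round(v,3) for k,v in o.items()})
R0=R.from_quat(o["ee_rot"]).as_matrix();print("tilt",R0[:,2],"x",R0[:,0])
# current tool pose => frame: assume rail in jaws; pivot in tool coords, from fitted model
p=np.load("fp.npy");p[0]=np.radians(14.4);p[1:3]=.412,-.0329;p[3]=np.radians(23.75)
Rm,oo=pose(*p);print("TCP in frame",(o["position"]-oo)@Rm)
ax=Rm[:,0];print("frame x in tool",R0.T@ax)
for piv in ([0,-.005,0],):
  c=Rm@np.array(piv)+oo
  for a in (2,4,8,12,16,20,22,24):
    Rr=R.from_rotvec(-np.radians(a)*ax); P=c+Rr.apply(o["position"]-c)
    print(a,(R0.T@(P-o["position"])*1000).round(1),np.degrees(R.from_matrix(R0.T@Rr.as_matrix()@R0).as_rotvec()).round(2))
```

```text
{'clock': np.float64(22.425), 'joint_pos': array([ 0.718,  0.19 , -0.35 ,  1.783, -0.274,  1.431,  2.262]), 'joint_velocities': array([-0.   , -0.   , -0.001, -0.   , -0.001,  0.   ,  0.001]), 'tau': array([  0.407, -45.373,  -1.571, -34.702,  -0.474,   0.195,   0.101]), 'position': array([ 0.433, -0.115,  0.197]), 'ee_rot': array([ 0.6  ,  0.773,  0.127, -0.162]), 'ft_force': array([-1.18 ,  1.112,  4.994]), 'torque': array([ 0.705,  0.266, -0.012]), 'grip_width': np.float64(0.177)}
tilt [-0.0978  0.3905 -0.9154] x [-0.2284  0.8864  0.4026]
TCP in frame [ 0.0001 -0.0031  0.2143]
frame x in tool [-0.0008  1.      0.0024]
2 [7.5 0.  0.2] [ 0. -2. -0.]
4 [14.9  0.   0.7] [ 0.   -4.   -0.01]
8 [29.8  0.   2.3] [ 0.01 -8.   -0.02]
12 [44.5  0.   5.1] [  0.01 -12.    -0.03]
16 [59.   0.   8.8] [  0.01 -16.    -0.04]
20 [73.2  0.  13.6] [  0.02 -20.    -0.05]
22 [80.1  0.  16.3] [  0.02 -22.    -0.05]
24 [87.   0.  19.3] [  0.02 -24.    -0.06]
```

>>> servo_tool([
  [0,0.0037,0,0,0,-1,0],
  [0,0.0112,0,0.0004,0,-3,0],
  [0,0.0186,0,0.001,0,-5,0],
  [0,0.026,0,0.0018,0,-7,0],
  [0,0.0335,0,0.003,0,-9,0],
  [0,0.0408,0,0.0043,0,-11,0],
  [0,0.0445,0,0.0051,0,-12,0],
  [0,0.0445,0,0.0051,0,-12,0],
])

```text
clock: 23.42
position: [0.4225, -0.0729, 0.2104]
ee_rot: [0.609, 0.786, 0.063, -0.079]
ft_force: [-0.4, -0.1, 6.2]
grip_width: 0.176
```

```bash
cat > st.py <<'E'
from h import *
o=obs();print(o["clock"],o["joint_pos"],o["position"],"F",o["ft_force"],"M",o["torque"],o["grip_width"])
R0=R.from_quat(o["ee_rot"]).as_matrix();print("tool z",R0[:,2],"tilt from vertical deg",np.degrees(np.arccos(-R0[2,2])))
E
python3 st.py
```

```text
23.425 [ 0.6322  0.0099 -0.421   1.8946 -0.1836  1.3304  2.0864] [ 0.4225 -0.0729  0.2104] F [-0.3809 -0.123   6.2402] M [ 0.3729  0.2574 -0.1   ] 0.17612321813180248
tool z [-0.047   0.1955 -0.9796] tilt from vertical deg 11.599633655033278
```

>>> servo_tool([
  [0,0.0037,0,0,0,-1,0],
  [0,0.0112,0,0.0004,0,-3,0],
  [0,0.0186,0,0.001,0,-5,0],
  [0,0.026,0,0.0018,0,-7,0],
  [0,0.0335,0,0.003,0,-9,0],
  [0,0.039,0,0.0039,0,-10.5,0],
  [0,0.0431,0,0.0048,0,-11.6,0],
  [0,0.0431,0,0.0048,0,-11.6,0],
  [0,0.0431,0,0.0048,0,-11.6,0],
])

```text
clock: 24.55
position: [0.412, -0.0312, 0.2147]
ee_rot: [0.613, 0.79, 0.002, 0.001]
ft_force: [-2.2, 1.9, 9.3]
grip_width: 0.177
```

```bash
python3 st.py
python3 - <<'E'
from fitnow import *
p=np.load("fp.npy");p[3]=0
for n in (("top",),("scene",),("wrist",)): 
    q=refit(n,p)
im,d,K,W=cam("scene");Q=cloud(d,K,W)
t=cam("top")[0]
cv2.imwrite("pics/g.png",np.hstack([cv2.resize(im[150:330,120:360],(400,300)),cv2.resize(t[170:330,200:413],(400,300))]))
E
```

```text
24.55 [ 0.5472 -0.1166 -0.5337  1.9773 -0.0639  1.2618  1.8584] [ 0.412  -0.0312  0.2147] F [-2.2053  1.903   9.3429] M [ 0.6888  0.5222 -0.0629] 0.17713861047342777
tool z [ 0.0036  0.0016 -1.    ] tilt from vertical deg 0.2245627027218989
fit 0 [14.2493  0.    ] [ 0.4122 -0.0328] nan origin [ 0.411  -0.0279  0.    ] pts near foot 109 foot pred [0.0664 0.0779 0.0092] [0.0638 0.0802 0.0036]
fit 2738 [13.9287 -0.1298] [ 0.4123 -0.0371] 0.0012506266929481111 origin [ 0.4111 -0.0322 -0.    ] pts near foot 33 foot pred [0.0664 0.0779 0.0092] [0.0782 0.0785 0.0028]
fit 13205 [14.4843 -5.7987] [ 0.421  -0.0609] 0.0008002796802275367 origin [ 0.4197 -0.0561 -0.0005] pts near foot 660 foot pred [0.0664 0.0779 0.0092] [0.0657 0.078  0.0079]
  return _methods._mean(a, axis=axis, dtype=dtype,
  ret = ret.dtype.type(ret / rcount)
```

View pics/g.png

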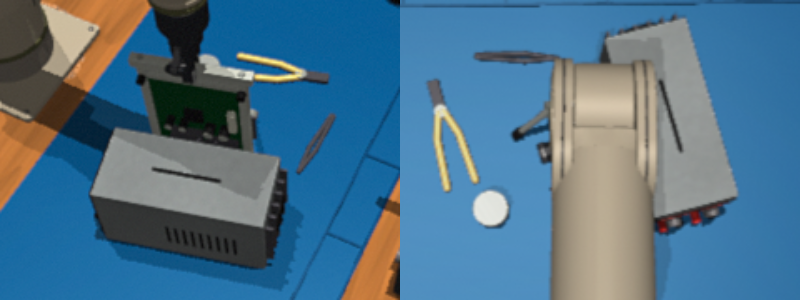

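Run:
```python
from h import *
im,d,K,W=cam("scene");Q=cloud(d,K,W).reshape(-1,3)
Rm,o=pose(np.radians(14.2),.4123,-.0371,0);L=(Q-o)@Rm
for s in (-1,1):
    k=(abs(L[:,0]-s*.08)<.015)&(abs(L[:,1])<.006)&(L[:,2]>.2)&(L[:,2]<.27);print(s,k.sum(),np.median(L[k][:,2]))
Q0=np.load("scene0.npz")["Q"].reshape(-1,3)
f=lambda Q:np.median(Q[(abs(Q[:,0]-.47)<.03)&(abs(Q[:,1]+.19)<.02)][:,2]);print("supply top",f(Q0),f(Q))
a=obs();print(a["ft_force"],a["joint_velocities"].round(3),a["clock"]);ticket.hand_in()
```

```text
-1 70 0.23872178988719123
1 73 0.23983805727285384
supply top 0.14419324504387188 0.14399915826485743
[-2.6066  1.4156  9.3428] [-0.001 -0.     0.001 -0.001 -0.     0.001 -0.001] 24.85
the job is handed in; nothing more can be done
```

I flipped the leg over centre and onto its stop, then gripped the top rail and tilted the frame upright about its strip. I handed in while still holding the rail, at about 25 s of the 54 s allowed. No verdict is reported, so everything below comes from my own measurements.

- **Leg:** with the frame still leaning, the camera depth points near the foot lay where the model puts them for a leg on its stop. They matched again after uprighting.
- **Tilt:** the scene-camera fit gave −0.13° from vertical, and the tool itself was 0.2° from vertical.
- **Height and position:** the rail top measured 239 and 240 mm at its two ends against a nominal 240 mm. The hand was pressing down with about 9 N, so the lower rail should be flat on the bench. The scene fit put the frame within a few millimetres of its start.
- **Supply:** by geometry the frame stands about 30 mm clear of the supply. I did not measure that contact directly.
- **Grip:** the commanded grip was 50 N, the jaws were stopped at 15 mm on the 16 mm rail, and the arm was still.
- **Other things on the bench:** the hand stayed well away from them, and the last pictures looked unchanged. I did not re-measure each one.

Two of the final fits could not be used. The top camera could not see the frame because the arm covered it. The wrist-camera fit read −5.8°, which I discarded because it probably matched the gripper's own fingers.

My first approach from the start side ran two arm joints up against their limits. I went back and swung the arm round at longer reach, which cost about 9 s.

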